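# Flip the flask's status tag

## Task

The sample in the conical flask has been checked: flip the hinged white tag on the stand in front of that flask - press its short tail to raise it, then push it right over - until it lies flat on the flask's side with its disc face up. Leave the other two tags, the glassware and the rest of the things on the bench as they are; nothing is picked up.

Things in the scene. Friction and masses are not known exactly. Their poses are not given: they have to be found in the camera images.
- stand_flask: fixed tag stand in front of the conical flask: base 110 (x) x 90 (y) x 8 mm, two cheeks at y +-37 mm (68 mm apart inside), 79 mm high. Origin: centre of its underside, on the bench; z up, +x away from the robot (yaw within 0.25 rad), towards the conical flask. Hinge axis along its y, 70 mm above the origin; small stop pins at x +-18 mm leave 50 mm free between them.
- tag_flask (a joint): white tag on the conical flask's stand, rad: 0 = level towards the robot (stand's -x), plain face up; pi/2 upright; pi = turned over, level towards the conical flask, face with raised dark disc (28 mm, 2 mm high) up. Stops at 0 and pi. Slightly stiff (about 0.6 N at the free edge): stays at any angle it is left. Starts at 0 to 0.25.
- end_flask (a point): middle of the free edge of the conical flask's tag, 73 mm from the hinge axis. The tag is a rigid plate 60 mm wide along the hinge, 4 mm thick, from 11 to 73 mm from the axis.
- tail_flask (a point): tip of the short tail of the conical flask's tag: a tongue 24 mm wide, 4 mm thick, in one piece with the tag and level with it, reaching 45 mm past the axis on the opposite side; pressed down, it raises the tag. Beneath it is 60 mm of free space above the base.
- stand_beaker: fixed tag stand in front of the open beaker: base 110 (x) x 90 (y) x 8 mm, two cheeks at y +-37 mm (68 mm apart inside), 79 mm high. Origin: centre of its underside, on the bench; z up, +x away from the robot (yaw within 0.25 rad), towards the open beaker. Hinge axis along its y, 70 mm above the origin; small stop pins at x +-18 mm leave 50 mm free between them.
- tag_beaker (a joint): white tag on the open beaker's stand, rad: 0 = level towards the robot (stand's -x), plain face up; pi/2 upright; pi = turned over, level towards the open beaker, face with raised dark disc (28 mm, 2 mm high) up. Stops at 0 and pi. Slightly stiff (about 0.6 N at the free edge): stays at any angle it is left. Starts at 0 to 0.25.
- end_beaker (a point): middle of the free edge of the open beaker's tag, 73 mm from the hinge axis. The tag is a rigid plate 60 mm wide along the hinge, 4 mm thick, from 11 to 73 mm from the axis.
- tail_beaker (a point): tip of the short tail of the open beaker's tag: a tongue 24 mm wide, 4 mm thick, in one piece with the tag and level with it, reaching 45 mm past the axis on the opposite side; pressed down, it raises the tag. Beneath it is 60 mm of free space above the base.
- stand_bottle: fixed tag stand in front of the capped bottle: base 110 (x) x 90 (y) x 8 mm, two cheeks at y +-37 mm (68 mm apart inside), 79 mm high. Origin: centre of its underside, on the bench; z up, +x away from the robot (yaw within 0.25 rad), towards the capped bottle. Hinge axis along its y, 70 mm above the origin; small stop pins at x +-18 mm leave 50 mm free between them.
- tag_bottle (a joint): white tag on the capped bottle's stand, rad: 0 = level towards the robot (stand's -x), plain face up; pi/2 upright; pi = turned over, level towards the capped bottle, face with raised dark disc (28 mm, 2 mm high) up. Stops at 0 and pi. Slightly stiff (about 0.6 N at the free edge): stays at any angle it is left. Starts at 2.95 to 3.14.
- end_bottle (a point): middle of the free edge of the capped bottle's tag, 73 mm from the hinge axis. The tag is a rigid plate 60 mm wide along the hinge, 4 mm thick, from 11 to 73 mm from the axis.
- tail_bottle (a point): tip of the short tail of the capped bottle's tag: a tongue 24 mm wide, 4 mm thick, in one piece with the tag and level with it, reaching 45 mm past the axis on the opposite side; pressed down, it raises the tag. Beneath it is 60 mm of free space above the base.
- flask: conical glass flask, 82 mm wide at the foot, 38 mm at the lip, 132 mm high, loose; origin at the centre of its underside. Stands about 170 mm behind its stand's origin (stand's +x). Leave alone.
- beaker: open glass beaker, 68 mm across, 90 mm high, loose, 170 mm behind its stand; origin at the centre of its underside. Leave alone.
- bottle: amber bottle with a dark cap, 62 mm across, 130 mm high, loose, 170 mm behind its stand; origin at the centre of its underside. Leave alone.
- stopper: tapered cork stopper, 34 mm across, 30 mm high, loose, near the stands on the robot's side; origin under its centre. Leave alone.
- dish: small glass dish, 54 mm across, 14 mm high, loose, near the stands on the robot's side; origin under its centre. Leave alone.
- carton: cardboard carton 60 x 90 x 130 mm, loose, to the robot's left; origin under its centre. Leave alone.
- spatula: spatula 170 mm long with a wooden handle, lying to the robot's right. Leave alone.
Things that resemble listed ones, but are neither listed nor needed, are in the scene too. Leave any blue, purple or red look-alike of the stand_bottle alone.

How it is judged:
By the outcome, as a careful person would: the job done as asked, in the order asked, and still so for the second after the job is handed in, with the robot touching nothing.
It also fails if it takes over 40 s, if anything falls off the work surface, if the arm or the gripper's body presses on something with over 40 N, if the wrist force passes 120 N, or if a joint passes its speed limit or range.

## Robot

A 7-joint arm with a two-finger parallel gripper is mounted at the origin on the work surface. World frame = base frame: x ahead of the robot, y to its left, z up, the work surface at z = 0. Lengths are in mm, angles in rad, forces in N, time in s.
With the tool pointing down it reaches from about 425 to 875 mm from the base axis. Payload 8.4 kg.
Tool frame: the origin (TCP) lies midway between the tips of the shut fingers; the grasp point (between the pads) lies 19 mm behind it; z points along the fingers, y is the line along which they close (so a half turn about z gives the same grasp; the last joint's range is limited). The gripper opens to 87 mm and grips with 3 to 60 N. Pads are 19 mm wide; open, the fingers measure 117 mm over their backs; the gripper's body (75 mm by 190 mm) begins 51 mm behind the grasp point.
Start: joints at [-1.369, 0.333, 0.04, 1.465, -0.013, 1.343, -0.059], TCP at [192.586, 620.785, 222.546] pointing down, gripper open.
Joint ranges: [-2.58, 2.58], [-0.38, 2.09], [-1.3, 1.39], [0.25, 2.4], [-1.5, 4.64], [0.08, 2.09], [-2.65, 2.65]. Speed limits (rad/s): [2.22, 2.22, 2.79, 2.79, 3.14, 3.14, 3.14].

## Interface

Orientations are given as a rotation vector (axis times angle).
In Python, from rig import * gives the robot as it stands. The module is installed in compiled form; this text tells all that it offers.
- The arm moves only by the tool move_arm, never from a script. Its argument "rows" is a list of rows, each an object of numbers: "tx", "ty", "tz": the shift along the tool's x, y, z as a fraction of full scale; "yaw": the turn about the tool's z as a fraction of full scale; "claw": the gripper's target within -1 to 1 (fully open at 1, half-way at 0, shut at -1). A call has 1 to 8 rows; each row shifts and turns the commanded pose from where the row before left it, along the tool's axes as they then stand; what a row does not reach is not made up. Full scale, the value 1, is 75 cm for a shift and 30 degrees for a turn. A row lasts 1/10 s, in which the tool goes at most 50 mm and 8.59 degrees, less where a joint would pass 70% of its speed; a pose out of reach is approached as far as the arm can. A call with a number of a shift or a turn outside -1 to 1 is refused whole. A call with a gripper value outside its range is refused whole. The fingers move at their own pace and stop on an object; "force" is the grip in N (left out, the last holds). Time passes only in rows, so rows that do not move let the fingers close. It gives the time, the measured TCP pose, the force, the opening and the grip force at its end, in the units of the state.
- get_state(): the state, without advancing time (a new reading comes with each control period).
- snapshot(name): name is "scene" or "side" or "wrist"; returns (picture, depth): 480x640x3 uint8, red, green, blue; 480x640 float32, mm along the optical axis (not along the pixel's ray), 0 where there is no reading.
- camera_model(name): a dict with "intrinsics" (3x3 intrinsics, pixels), "D" ([k1, k2, p1, p2, k3] as OpenCV has them; the pictures are not rectified), "extrinsics" (4x4, takes a point from world to camera coordinates). Camera axes: x right, y up, looking along -z (the intrinsics and any distortion apply to the point x, -y, -z); pixel columns grow to the right and rows downward; lengths in mm; the calibration is good to about 2 mm. A picture is of the moment at which its call begins: read the wrist's pose just before it. camera_model takes no time and is no camera call; for the wrist camera it gives the pose at the moment of the call.
- job_done(): hands the job in; it is judged then, once.
The state is a dict: "time_s": time; "joint_pos": joint angles; "qd": joint speeds; "tau": joint torques, N m; "tcp_pos": TCP position; "orientation": TCP orientation; "ft_force": force on the tool from outside, world axes, zero at the start; "ft_torque": the same for the moment, N m; "grip_width": finger opening in mm; "gripper_force": force on a finger pad.
Only numpy, scipy, OpenCV 4.12 (cv2) and the standard library are available. Lean on these libraries where they do the work, as an engineer would, in place of code of your own. Each camera call takes 0.05 s, during which the arm holds its last target. There are 200 camera calls.

## Working session

There is one attempt and no reset: what is moved stays moved. The work goes in short steps, Python scripts to look and compute and a tool call to move; the robot and the scene stay as the last step left them, time stands still between calls to the robot, and variables do not carry over. Pictures are saved under pics/ and viewed, at most 10 in all, crops included, and the job is handed in when it is done.

Besides the shell and the picture viewer there is one more tool, called after "Emit:" as a command line: name --argument value ..., lists and objects as JSON in quotes. move_arm: Moves the arm, as the interface text tells. Its arguments: {"type":"object","properties":{"rows":{"type":"array","items":{"type":"object","properties":{"tx":{"type":"number"},"ty":{"type":"number"},"tz":{"type":"number"},"yaw":{"type":"number"},"claw":{"type":"number"}}}},"force":{"type":"number"}},"required":["rows"]}

```bash
mkdir -p pics
python3 - <<'E'
from rig import *
import cv2,numpy as np
s=get_state();print(s['tcp_pos'],s['orientation'],s['grip_width'],s['time_s'])
for n in('scene','side'):
    p,d=snapshot(n);m=camera_model(n)
    np.savez(f'{n}.npz',p=p,d=d,K=m['intrinsics'],D=m['D'],E=m['extrinsics'])
    cv2.imwrite(f'pics/{n}.png',p[...,::-1]);print(n,np.round(m['extrinsics'],3).tolist(),m['intrinsics'],m['D'],(d>0).mean())
E
```

```text
[192.46123356 620.3510621  221.66352349] [-4.70682321e-01 -3.10598608e+00  2.55902087e-03] 87.25194830865333 0.0
scene [[-0.838, 0.546, 0.014, 379.626], [-0.462, -0.723, 0.513, 261.796], [0.29, 0.423, 0.858, -1522.885], [0.0, 0.0, 0.0, 1.0]] [[435.19717316   0.         313.6305661 ]
 [  0.         435.19717316 230.35884581]
 [  0.           0.           1.        ]] [0.00065411 0.         0.         0.         0.        ] 0.9960091145833333
side [[0.967, -0.256, -0.003, -482.684], [0.126, 0.469, 0.874, -180.517], [-0.222, -0.845, 0.486, -989.688], [0.0, 0.0, 0.0, 1.0]] [[482.23987291   0.         313.45872817]
 [  0.         482.23987291 243.84281708]
 [  0.           0.           1.        ]] [0.03443305 0.         0.         0.         0.        ] 0.996064453125
```

View pics/scene.png

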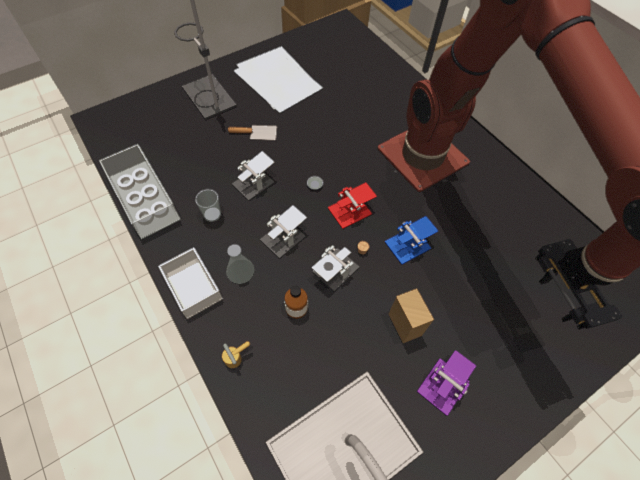

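View pics/side.png

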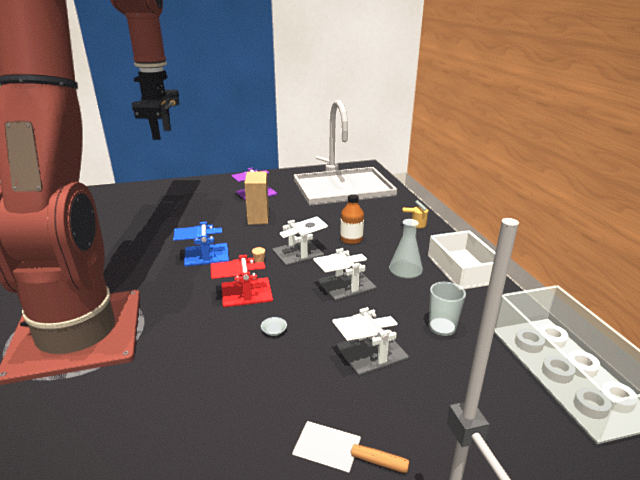

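The scene view shows three white tag stands: (255,173) in front of the beaker (208,205), (284,230) in front of the conical flask (239,265), and (335,268) in front of the bottle (296,302), already flipped. In the side view the flask's stand is at about (345,275), with the flask at (407,250). The coloured ones are look-alikes. The middle stand fits, and I'll confirm it with a crop and measurements.

```bash
cat > h.py <<'E'
import numpy as np,cv2
def cloud(n):
    f=np.load(n+'.npz');p,d,K,D,E=[f[k] for k in('p','d','K','D','E')]
    v,u=np.mgrid[:480,:640]
    q=cv2.undistortPoints(np.stack([u,v],-1).reshape(-1,1,2).astype(np.float64),K,D).reshape(480,640,2)
    c=np.stack([q[...,0]*d,-q[...,1]*d,-d],-1)
    return p,(c-E[:3,3])@E[:3,:3]   # R^T (c-t)
E
python3 - <<'E'
from h import *
im=[]
for n,(u,v),(fu,fv) in(('scene',(284,230),(239,265)),('side',(345,275),(407,250))):
    p,w=cloud(n)
    im.append(cv2.resize(p[v-75:v+75,u-85:u+115 if n=='side' else u+115][:, :200],(800,600),interpolation=2)[:, :,::-1])
    g=w[v-45:v+45,u-45:u+45].reshape(-1,3);c=p[v-45:v+45,u-45:u+45].reshape(-1,3).astype(int)
    mid=w[v-6:v+6,u-6:u+6].reshape(-1,3);print(n,'near centre',np.median(mid,0).round())
    fl=w[fv-30:fv+30,fu-20:fu+20].reshape(-1,3);fl=fl[fl[:,2]>40];print('flask',np.median(fl,0).round())
    m=np.median(mid,0);near=np.hypot(*(g-m)[:,:2].T)<120
    white=near&(c.min(1)>140)&(g[:,2]>45)
    base=near&(g[:,2]>5)&(g[:,2]<14)&(c.min(1)>25)
    for k,s in(('white',white),('base',base)):
        q=g[s];print(k,len(q),q.mean(0).round(1),cv2.minAreaRect(q[:,:2].astype(np.float32)),np.percentile(q[:,2],[2,50,98]).round())
    # tag plate: only wide flat part
cv2.imwrite('pics/crop.png',np.hstack([cv2.resize(i,(400,300)) for i in im]))
E
```

```text
scene near centre [580.  30.  72.]
flask [750.  65.  83.]
white 628 [563.2  20.3  73.5] ((569.6223754882812, 21.072696685791016), (118.95143127441406, 80.61476135253906), 12.172453880310059) [66. 74. 80.]
base 521 [592.8  37.6   8.2] ((576.3324584960938, 22.569534301757812), (219.76136779785156, 197.025146484375), 52.12431335449219) [ 5.  8. 12.]
side near centre [583.  42.   8.]
flask [740.  35.  78.]
white 822 [568.3  10.3  71.7] ((570.9546508789062, 15.587932586669922), (119.25729370117188, 83.6423568725586), 14.037137985229492) [51. 74. 79.]
base 843 [577.8  13.3   7.9] ((574.4671020507812, 66.43863677978516), (111.57624816894531, 188.18276977539062), 11.270125389099121) [ 5.  8. 11.]
```

View pics/crop.png

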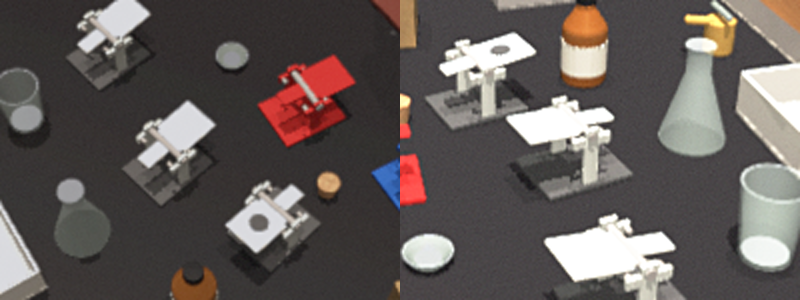

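The crop confirms it: the middle stand is the one whose tail points to the conical flask. Its hinge is at about (584,21) with yaw about 13°, and the flask's measured bearing agrees. First I shut the gripper and align the tool.

Emit:
move_arm --rows '[{"yaw": -0.25, "claw": -1}, {"yaw": -0.25, "claw": -1}, {"yaw": -0.25, "claw": -1}, {"yaw": -0.25, "claw": -1}, {"tx": -0.025, "ty": -0.059, "claw": -1}, {"tx": -0.025, "ty": -0.059, "claw": -1}, {"tx": -0.025, "ty": -0.059, "claw": -1}, {"tx": -0.025, "ty": -0.059, "claw": -1}]'

```text
invalid input
```

Emit:
move_arm --rows '[{"tx": -0.025, "ty": -0.059}, {"tx": -0.025, "ty": -0.059}, {"tx": -0.025, "ty": -0.059}, {"tx": -0.025, "ty": -0.059}, {"tx": -0.025, "ty": -0.059}, {"tx": -0.025, "ty": -0.059}, {"tx": -0.025, "ty": -0.059}, {}]'

```text
invalid input
```

Emit:
move_arm --rows '[{"tx": 0, "ty": 0, "tz": 0, "yaw": -0.25, "claw": -1}, {"tx": 0, "ty": 0, "tz": 0, "yaw": -0.25, "claw": -1}, {"tx": 0, "ty": 0, "tz": 0, "yaw": -0.25, "claw": -1}, {"tx": 0, "ty": 0, "tz": 0, "yaw": -0.25, "claw": -1}]' --force 10

```text
time_s: 0.5
tcp_pos: [192.5, 620.5, 222.0]
orientation: [0.358, -3.121, 0.001]
ft_force: [0.4, -0.4, -0.7]
grip_width: 62.8
gripper_force: 0.0
```

Emit:
move_arm --rows '[{"tx": -0.025, "ty": -0.059, "tz": 0, "yaw": 0, "claw": -1}, {"tx": -0.025, "ty": -0.059, "tz": 0, "yaw": 0, "claw": -1}, {"tx": -0.025, "ty": -0.059, "tz": 0, "yaw": 0, "claw": -1}, {"tx": -0.025, "ty": -0.059, "tz": 0, "yaw": 0, "claw": -1}, {"tx": -0.025, "ty": -0.059, "tz": 0, "yaw": 0, "claw": -1}, {"tx": -0.025, "ty": -0.059, "tz": 0, "yaw": 0, "claw": -1}, {"tx": -0.025, "ty": -0.059, "tz": 0, "yaw": 0, "claw": -1}, {"tx": 0, "ty": 0, "tz": 0, "yaw": 0, "claw": -1}]'

```text
time_s: 1.3
tcp_pos: [393.5, 341.3, 222.7]
orientation: [-0.334, 3.123, -0.003]
ft_force: [0.7, 0.1, 0.1]
grip_width: 2.7
gripper_force: 0.0
```

Emit:
move_arm --rows '[{"tx": -0.0246, "ty": -0.059, "tz": 0, "yaw": 0, "claw": -1}, {"tx": -0.0246, "ty": -0.059, "tz": 0, "yaw": 0, "claw": -1}, {"tx": -0.0246, "ty": -0.059, "tz": 0, "yaw": 0, "claw": -1}, {"tx": -0.0246, "ty": -0.059, "tz": 0, "yaw": 0, "claw": -1}, {"tx": -0.0246, "ty": -0.059, "tz": 0, "yaw": 0, "claw": -1}, {"tx": -0.0246, "ty": -0.059, "tz": 0, "yaw": 0, "claw": -1}, {"tx": -0.0246, "ty": -0.059, "tz": 0, "yaw": 0, "claw": -1}, {"tx": -0.0246, "ty": -0.059, "tz": 0, "yaw": 0, "claw": -1}]'

```text
time_s: 2.1
tcp_pos: [611.9, 33.7, 222.4]
orientation: [0.35, -3.122, -0.0]
ft_force: [0.9, 0.4, 0.1]
grip_width: 0.2
gripper_force: 0.0
```

Emit:
move_arm --rows '[{"tx": 0, "ty": 0, "tz": 0.05, "yaw": 0, "claw": -1}, {"tx": 0, "ty": 0, "tz": 0.05, "yaw": 0, "claw": -1}, {"tx": 0, "ty": 0, "tz": 0, "yaw": 0, "claw": -1}, {"tx": 0, "ty": 0, "tz": 0, "yaw": 0, "claw": -1}]'

```text
time_s: 2.5
tcp_pos: [610.9, 35.4, 147.8]
orientation: [0.35, -3.121, 0.0]
ft_force: [-0.1, -0.7, 1.3]
grip_width: 0.4
gripper_force: 0.0
```

```bash
python3 - <<'E'
from rig import *
import cv2,numpy as np
s=get_state();print(s['tcp_pos'],s['orientation'],s['ft_force'])
for n in('wrist','scene','side'):
    m=camera_model(n);p,d=snapshot(n)
    np.savez(f'{n}2.npz',p=p,d=d,K=m['intrinsics'],D=m['D'],E=m['extrinsics'])
    if n=='wrist':cv2.imwrite(f'pics/{n}2.png',p[...,::-1])
E
python3 - <<'E'
from h import *
# hinge & yaw from wrist cloud: white plate points
p,w=cloud('wrist2');c=p.astype(int).min(2)
s=(c>140)&(w[...,2]>55)&(w[...,2]<95)&(np.hypot(w[...,0]-584,w[...,1]-21)<95)
q=w[s];print(len(q));print(cv2.minAreaRect(q[:,:2].astype(np.float32)),np.percentile(q[:,2],[2,50,98]))
R=np.array([[np.cos(.227),np.sin(.227)],[-np.sin(.227),np.cos(.227)]])
l=(q[:,:2]-[584,21.4])@R.T
for a in range(-90,70,10):
    k=(l[:,0]>a)&(l[:,0]<a+10)
    if k.sum()>10:print(a,k.sum(),np.percentile(l[k,1],[2,50,98]).round(1),np.percentile(q[k,2],[5,50,95]).round(1))
print(np.percentile(l[:,0],[.5,99.5]))
E
```

```text
[610.89761604  35.3586067  147.79679726] [ 3.49632618e-01 -3.12067691e+00  4.66955774e-04] [-0.07688024 -0.68995518  1.33310077]
17846
((561.5326538085938, 19.152179718017578), (99.1606216430664, 84.6128158569336), 11.496164321899414) [69.05262083 75.2595641  79.16123693]
-80 421 [-24.7  -3.3  30.9] [76.5 77.6 78.9]
-70 2364 [-24.4   3.9  32.4] [76.2 77.5 78.7]
-60 2249 [-24.7   3.8  32.2] [75.5 76.7 78. ]
-50 2208 [-25.1   3.7  31.9] [74.8 76.  77.1]
-40 2073 [-25.3   3.1  31.7] [73.9 75.1 76.3]
-30 2081 [-33.8   1.8  32.5] [70.  74.3 75.5]
-20 2307 [-35.8   3.3  40.7] [68.5 73.3 74.6]
-10 2177 [-36.9   2.2  41.4] [71.7 73.5 79.4]
0 1307 [-37.    5.5  43. ] [71.1 75.  79.7]
10 518 [-35.3   2.   40.6] [68.6 70.9 72.4]
20 141 [-9.9  0.1 37.7] [69.1 70.2 71.2]
[-71.494741    24.47922129]
```

View pics/wrist2.png

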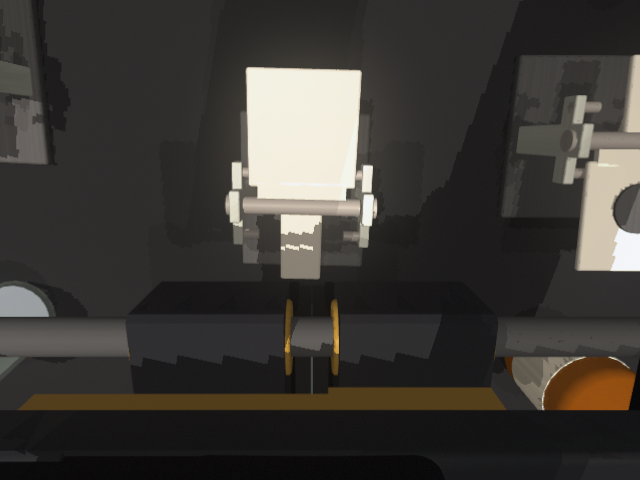

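The wrist view shows the hinge at (302,207), the tail tip at (300,275), and the fingers' axis about 4 mm to the +y side. I shift over the tail and press.

Emit:
move_arm --rows '[{"tx": -0.01, "ty": -0.006, "tz": 0, "yaw": 0, "claw": -1}, {"tx": 0, "ty": 0, "tz": 0.04, "yaw": 0, "claw": -1}, {"tx": 0, "ty": 0, "tz": 0.04, "yaw": 0, "claw": -1}, {"tx": 0, "ty": 0, "tz": 0.015, "yaw": 0, "claw": -1}, {"tx": 0, "ty": 0, "tz": 0.01, "yaw": 0, "claw": -1}, {"tx": 0, "ty": 0, "tz": 0, "yaw": 0, "claw": -1}]'

```text
time_s: 3.25
tcp_pos: [619.9, 32.3, 69.1]
orientation: [-0.349, 3.122, -0.0]
ft_force: [0.3, -0.9, 0.2]
grip_width: 0.4
gripper_force: 0.0
```

Emit:
move_arm --rows '[{"tx": 0, "ty": 0, "tz": 0.01, "yaw": 0, "claw": -1}, {"tx": 0, "ty": 0, "tz": 0.01, "yaw": 0, "claw": -1}, {"tx": 0, "ty": 0, "tz": 0.01, "yaw": 0, "claw": -1}, {"tx": 0, "ty": 0, "tz": 0, "yaw": 0, "claw": -1}, {"tx": 0, "ty": 0, "tz": 0, "yaw": 0, "claw": -1}]'

```text
time_s: 3.75
tcp_pos: [619.3, 32.3, 46.1]
orientation: [0.349, -3.121, 0.0]
ft_force: [-0.6, -0.3, 0.2]
grip_width: 0.1
gripper_force: 0.0
```

```bash
cat > look.py <<'E'
import sys,cv2,numpy as np
from rig import *
p,d=snapshot('side');p2,_=snapshot('scene')
a=cv2.resize(p[200:320,270:430],(400,300),interpolation=2);b=cv2.resize(p2[170:290,220:380],(400,300),interpolation=2)
cv2.imwrite(f'pics/{sys.argv[1]}.png',np.hstack([a,b])[...,::-1])
E
python3 look.py l1
```

```text
(no output)
```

View pics/l1.png

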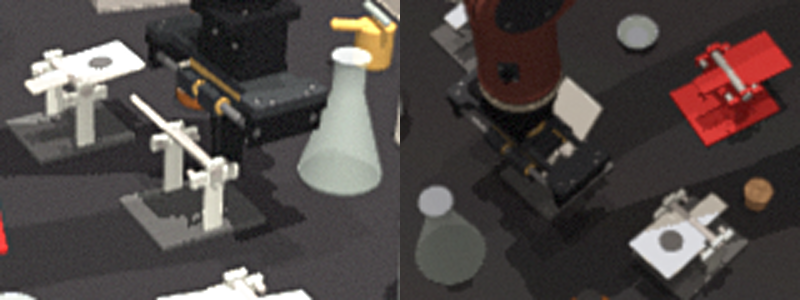

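The tag is up to about 40° and the tail is in contact. I press a little more, then retract and go round to the robot's side.

Emit:
move_arm --rows '[{"tx": 0, "ty": 0, "tz": 0.008, "yaw": 0, "claw": -1}, {"tx": 0, "ty": 0, "tz": 0, "yaw": 0, "claw": -1}, {"tx": 0, "ty": 0, "tz": -0.055, "yaw": 0, "claw": -1}, {"tx": 0, "ty": 0, "tz": -0.055, "yaw": 0, "claw": -1}, {"tx": 0, "ty": 0, "tz": -0.055, "yaw": 0, "claw": -1}, {"tx": 0, "ty": 0, "tz": 0, "yaw": 0, "claw": -1}]'

```text
time_s: 4.45
tcp_pos: [622.6, 32.2, 170.2]
orientation: [-0.348, 3.113, 0.001]
ft_force: [0.9, -0.6, -0.2]
grip_width: 0.4
gripper_force: 0.0
```

Emit:
move_arm --rows '[{"tx": 0.055, "ty": 0, "tz": 0, "yaw": 0, "claw": -1}, {"tx": 0.055, "ty": 0, "tz": 0, "yaw": 0, "claw": -1}, {"tx": 0.055, "ty": 0, "tz": 0, "yaw": 0, "claw": -1}, {"tx": 0, "ty": 0, "tz": 0, "yaw": 0, "claw": -1}, {"tx": 0, "ty": 0, "tz": 0.043, "yaw": 0, "claw": -1}, {"tx": 0, "ty": 0, "tz": 0.043, "yaw": 0, "claw": -1}, {"tx": 0, "ty": 0, "tz": 0, "yaw": 0, "claw": -1}]'

```text
time_s: 5.15
tcp_pos: [496.1, 4.8, 96.1]
orientation: [0.349, -3.116, 0.001]
ft_force: [-0.4, -0.1, 0.7]
grip_width: 0.2
gripper_force: 0.0
```

```bash
python3 look.py l2
```

```text
(no output)
```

View pics/l2.png

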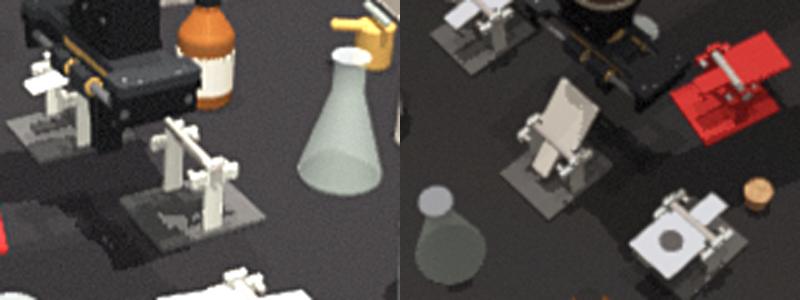

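The tag stands at about 45° and the finger is clear on the robot side, so I push it over.

Emit:
move_arm --rows '[{"tx": -0.03, "ty": 0, "tz": 0, "yaw": 0, "claw": -1}, {"tx": -0.025, "ty": 0, "tz": 0, "yaw": 0, "claw": -1}, {"tx": -0.025, "ty": 0, "tz": 0, "yaw": 0, "claw": -1}, {"tx": -0.025, "ty": 0, "tz": 0, "yaw": 0, "claw": -1}, {"tx": -0.025, "ty": 0, "tz": 0, "yaw": 0, "claw": -1}, {"tx": -0.025, "ty": 0, "tz": 0, "yaw": 0, "claw": -1}, {"tx": -0.025, "ty": 0, "tz": 0, "yaw": 0, "claw": -1}, {"tx": 0, "ty": 0, "tz": 0, "yaw": 0, "claw": -1}]'

```text
time_s: 6.05
tcp_pos: [633.2, 35.9, 101.3]
orientation: [-0.351, 3.119, -0.0]
ft_force: [0.1, -0.1, 0.4]
grip_width: 0.2
gripper_force: 0.0
```

Emit:
move_arm --rows '[{"tx": -0.015, "ty": 0, "tz": 0, "yaw": 0, "claw": -1}, {"tx": -0.005, "ty": 0, "tz": 0.01, "yaw": 0, "claw": -1}, {"tx": 0, "ty": 0, "tz": 0.007, "yaw": 0, "claw": -1}, {"tx": 0, "ty": 0, "tz": 0.007, "yaw": 0, "claw": -1}, {"tx": 0, "ty": 0, "tz": 0, "yaw": 0, "claw": -1}, {"tx": 0, "ty": 0, "tz": 0, "yaw": 0, "claw": -1}]'

```text
time_s: 6.65
tcp_pos: [644.6, 37.9, 81.3]
orientation: [0.349, -3.121, 0.0]
ft_force: [-0.7, 0.0, 0.7]
grip_width: 0.2
gripper_force: 0.0
```

Emit:
move_arm --rows '[{"tx": 0, "ty": 0, "tz": 0.004, "yaw": 0, "claw": -1}, {"tx": 0, "ty": 0, "tz": 0.004, "yaw": 0, "claw": -1}, {"tx": 0, "ty": 0, "tz": 0, "yaw": 0, "claw": -1}]'

```text
time_s: 6.95
tcp_pos: [644.8, 38.1, 75.1]
orientation: [0.349, -3.122, 0.0]
ft_force: [0.4, -0.1, 0.8]
grip_width: 0.7
gripper_force: 0.0
```

Emit:
move_arm --rows '[{"tx": 0, "ty": 0, "tz": 0.0025, "yaw": 0, "claw": -1}, {"tx": 0, "ty": 0, "tz": 0, "yaw": 0, "claw": -1}]'

```text
time_s: 7.15
tcp_pos: [645.0, 38.1, 73.4]
orientation: [0.349, -3.122, 0.0]
ft_force: [-0.9, 0.3, 0.4]
grip_width: 0.6
gripper_force: 0.0
```

Emit:
move_arm --rows '[{"tx": 0, "ty": 0, "tz": 0.002, "yaw": 0, "claw": -1}, {"tx": 0, "ty": 0, "tz": 0, "yaw": 0, "claw": -1}]'

```text
time_s: 7.35
tcp_pos: [645.2, 38.1, 72.4]
orientation: [-0.349, 3.122, 0.0]
ft_force: [-0.3, 0.1, 2.9]
grip_width: 0.3
gripper_force: 1.2
```

Emit:
move_arm --rows '[{"tx": 0, "ty": 0, "tz": 0.002, "yaw": 0, "claw": -1}, {"tx": 0, "ty": 0, "tz": 0, "yaw": 0, "claw": -1}]'

```text
time_s: 7.55
tcp_pos: [645.3, 38.0, 71.9]
orientation: [-0.349, 3.122, 0.001]
ft_force: [-4.7, -0.0, 11.4]
grip_width: 0.8
gripper_force: 5.8
```

The force rises at z≈72, so the tag is flat against its stop. I retract and check.

Emit:
move_arm --rows '[{"tx": 0, "ty": 0, "tz": -0.02, "yaw": 0, "claw": -1}, {"tx": 0, "ty": 0, "tz": -0.05, "yaw": 0, "claw": -1}, {"tx": 0, "ty": 0, "tz": -0.05, "yaw": 0, "claw": -1}, {"tx": 0.06, "ty": 0, "tz": -0.02, "yaw": 0, "claw": -1}, {"tx": 0.06, "ty": 0, "tz": 0, "yaw": 0, "claw": -1}, {"tx": 0.06, "ty": 0, "tz": 0, "yaw": 0, "claw": -1}, {"tx": 0.06, "ty": 0, "tz": 0, "yaw": 0, "claw": -1}, {"tx": 0, "ty": 0, "tz": 0, "yaw": 0, "claw": -1}]'

```text
time_s: 8.35
tcp_pos: [464.8, -3.3, 175.8]
orientation: [0.346, -3.121, -0.004]
ft_force: [-1.0, -0.7, 0.7]
grip_width: 0.4
gripper_force: 0.0
```

```bash
python3 look.py l3
python3 - <<'E'
from rig import *
import numpy as np
for n in('side','scene'):
    m=camera_model(n);p,d=snapshot(n)
    np.savez(f'{n}3.npz',p=p,d=d,K=m['intrinsics'],D=m['D'],E=m['extrinsics'])
from h import *
for n in('side3','scene3'):
    p,w=cloud(n);c=p.astype(int).min(2)
    R=np.array([[.974,.225],[-.225,.974]]);l=(w[...,:2]-[584.3,24.7])@R.T
    for a in range(20,75,10):
        k=(l[...,0]>a)&(l[...,0]<a+10)&(abs(l[...,1])<25)&(w[...,2]>40)
        if k.sum()>3: print(n,a,k.sum(),np.median(w[k][:,2]).round(1))
E
```

```text
side3 20 50 72.1
side3 30 46 73.0
side3 40 45 72.8
side3 50 40 71.9
side3 60 42 71.8
side3 70 11 70.9
scene3 20 46 72.8
scene3 30 47 72.7
scene3 40 53 72.4
scene3 50 49 72.2
scene3 60 50 71.7
scene3 70 14 71.4
```

View pics/l3.png

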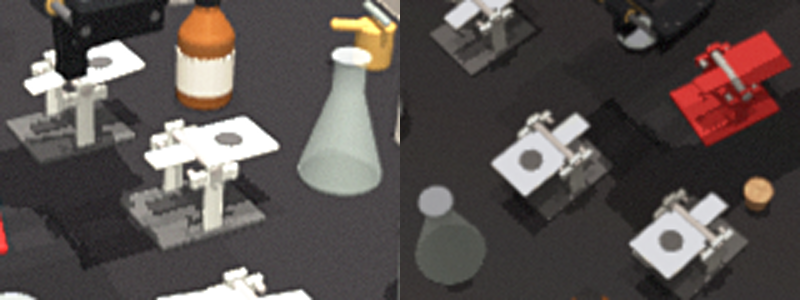

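The tag lies level on the flask's side with its disc up, and everything else is undisturbed.

```bash
python3 -c "
from rig import *
print(job_done())"
```

```text
the job is handed in; nothing more can be done
None
```

The conical flask's tag is flipped over: the final images show it level on the flask's side with its disc face up, nothing else looks disturbed, the arm is clear, and the job is handed in (about 8.5 s used).

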